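Lock, power and start a board test

TASK

Run the test of the circuit board in the white test fixture, in this order: push the orange latch key fully down so that it locks the board, then switch the grey power unit on by pressing the white-striped end of its black rocker right down, then press the green button on the control box all the way in and let it come back. Do not press the red button, and leave the control box and all the loose things on the bench where they are; nothing is to be picked up.

Things in the scene. Friction and masses are not known exactly. Their poses are not given: they have to be found in the camera images.
- fixture: White test fixture, 140 (x) x 160 (y) x 45 mm high, fixed to the bench, origin at the centre of its underside. A green board (100 (x) x 80 (y) mm) lies on it; the orange latch key stands beside the board at (0, +53) mm in the fixture's frame. Its place on the bench and yaw vary.
- latch_top (a point): Centre of the top face of the orange latch key on the fixture. The key is 32 (x) x 28 (y) mm; its top is 75 mm above the bench when up, and 67 mm when fully down, still 14 mm above its black surround (44 x 40 mm). The point moves with the key.
- latch (a joint): How far the latch key is pushed down, in m: 0 up, 0.008 fully down. It takes about 4 N, has no spring and stays where it is pushed.
- power_unit: Grey bench power unit, 180 (x) x 120 (y) x 60 mm high, fixed to the bench, origin at the centre of its underside. The black rocker lies on its top, pivot at (-40, 0) mm and 67 mm up, long way along the unit's x; a loose heatsink rests on the top farther back at +x. Its place on the bench and yaw vary.
- rocker_on (a point): Pressing spot on the white-striped ON half of the black rocker (56 mm long, 30 mm wide, shallow V-shaped top): on its top surface, 19 mm from the pivot towards the unit's +x. It moves with the rocker: about 79 mm above the bench when off, 72 mm when fully on, where that half lies level. The black surround (76 x 46 mm) is 66 mm above the bench.
- rocker (a joint): Angle of the rocker in rad: 0 off (striped +x end up), 0.4 fully on (striped end down). It takes about 3 N at the pressing spot, has no spring and stays where it is left.
- control_box: Loose grey control box with an aluminium top, 80 (x) x 150 (y) x 40 mm high, 0.95 kg, origin at the centre of its underside. Green button at (0, +38) mm, red button at (0, -38) mm in its frame. Its place on the bench and yaw vary.
- start_top (a point): Centre of the top of the green button (30 mm across), 62 mm above the bench at rest, 56 mm fully in, still 4 mm above its black collar (46 mm across).
- start (a joint): Travel of the green button in m: 0 out, 0.006 fully in. Spring return, about 1.2 N at the start and 4 N fully in.
- stop_top (a point): Centre of the top of the red button (30 mm across), 62 mm above the bench; not to be pressed.
- stop (a joint): Travel of the red button in m: 0 out, 0.006 fully in; spring return.
- heatsink: Bystander: aluminium finned heatsink 45 x 60 x 24 mm lying on the power unit behind the rocker, 60 mm above the bench; origin under its centre.
- jar: Bystander: white jar with blue cap, 40 mm across, 50 mm high, in front (-x) of the fixture; origin under its centre.
- spare_board: Bystander: spare green circuit board 60 x 85 mm, 10 mm high, lying in front (-x) of the control box; origin under its centre.
- screwdriver: Bystander: screwdriver with yellow handle, 170 mm long, lying at the back right.
- tape: Bystander: blue ring of tape 90 mm across, 18 mm high, at the back; origin under its centre.
- multimeter: Bystander: yellow multimeter 80 x 160 x 41 mm lying at the back; origin under its centre.

How it is judged:
By the outcome, as a careful person would: the job done as asked, in the order asked, and still so for the second after the job is handed in, with the robot touching nothing.
It also fails if it takes over 48 s, if anything falls off the work surface, if the arm or the gripper's body presses on something with over 40 N, if the wrist force passes 120 N, or if a joint passes its speed limit or range.

ROBOT

A 6-joint arm with a two-finger parallel gripper is mounted at the origin on the work surface. World frame = base frame: x ahead of the robot, y to its left, z up, the work surface at z = 0. Lengths are in m, angles in degrees, forces in N, time in s.
With the tool pointing down it reaches from about 0.325 to 0.9 m from the base axis. Payload 6.1 kg.
Tool frame: the origin (TCP) lies midway between the tips of the shut fingers; the grasp point (between the pads) lies manip.tcp_to_grasp behind it (manip.tcp_to_grasp is the distance from the TCP to the grasp point, in m); z points along the fingers, y is the line along which they close (so a half turn about z gives the same grasp; the last joint's range is limited). The gripper opens to 87 mm and grips with 3 to 60 N. Pads are 19 mm wide; open, the fingers measure 117 mm over their backs; the gripper's body (75 mm by 190 mm) begins 51 mm behind the grasp point.
Start: joints at [-82.282, 12.628, 87.462, -0, 79.91, -7.225], TCP at [0.161, -0.604, 0.223] pointing down, gripper open.
Joint ranges: [-170.65, 170.65], [-52.31, 119.04], [5.05, 147.46], [-71.25, 251.25], [11.57, 151.72], [-153.62, 153.62]. Speed limits (degrees/s): [147.25, 147.25, 172.46, 180, 180, 180].

INTERFACE

Orientations are given as [roll, pitch, yaw] about the fixed x, y, z axes, in that order (R = Rz(yaw) Ry(pitch) Rx(roll)).
In Python, from bench import manip, ik, viewer gives the robot as it stands. Calls block until the motion is done:
- manip.move_pose(position, orientation): joint-space move of the TCP to a pose.
- manip.servo_line(position, velocity=0.15, rotation=None): straight line of the TCP; rotation=None keeps the orientation; velocity is the mean speed in m/s.
- manip.movej(angles): joint-space move.
- manip.let_go() and manip.close_gripper(): open the fingers fully, or close them until they stop; the grip force is fixed at half the most.
- manip.dwell(seconds).
- ik(position, orientation): joint angles nearest the present ones, or None.
- manip.sense(): the state.
- viewer.get_image(name): name is "side" or "top" or "wrist"; returns (picture, depth): 420x560x3 uint8, red, green, blue; 420x560 float32, m along the optical axis (not along the pixel's ray), 0 where there is no reading.
- viewer.calibration(name): a dict with "K" (3x3 intrinsics, pixels), "R" (3x3) and "t" (3): a world point X has camera coordinates R X + t. Camera axes: x right, y down, z forward; pixel columns grow to the right and rows downward; lengths in m; the calibration is good to about 2 mm. A picture is of the moment at which its call begins: read the wrist's pose just before it. calibration takes no time and is no camera call; for the wrist camera it gives the pose at the moment of the call.
A pose or a line that the arm cannot do raises manip.MotionError and nothing moves.
- manip.sign_off(): hands the job in; it is judged then, once.
The state is a dict: "clock": time; "joint_positions": joint angles; "qd": joint speeds; "joint_torque": joint torques, N m; "tool_pos": TCP position; "ee_rot": TCP orientation; "wrist_force": force on the tool from outside, world axes, zero at the start; "moment": the same for the moment, N m; "opening": opening from 0.0 (shut) to 1.0 (fully open); "grasp_force": force on a finger pad.
Only numpy, scipy, OpenCV 4.12 (cv2) and the standard library are available. Lean on these libraries where they do the work, as an engineer would, in place of code of your own. Each camera call takes 0.05 s, during which the arm holds its last target. There are 200 camera calls.

## Working session

There is one attempt and no reset: what is moved stays moved. The work goes in short steps, each a Python script; the robot and the scene stay as the last script left them, time stands still between calls to the robot, and variables do not carry over. Pictures are saved under pics/ and viewed, at most 10 in all, crops included, and the job is handed in when it is done.

```bash
mkdir -p pics; ls; python3 - <<'E'
from bench import manip, viewer
import cv2,numpy as np
for n in("top","side"):
    p,d=viewer.get_image(n); cv2.imwrite(f"pics/{n}0.png",p[:,:,::-1]); np.savez(f"{n}0.npz",p=p,d=d)
    c=viewer.calibration(n); print(n,c["K"].tolist(),np.round(-c["R"].T@c["t"],3))
print(manip.tcp_to_grasp, manip.sense())
E
```

```text
pics
top [[492.3402331971789, 0.0, 285.45090695619064], [0.0, 492.3402331971789, 203.2789804498885], [0.0, 0.0, 1.0]] [ 0.406 -0.023  1.169]
side [[453.3055425904985, 0.0, 276.43176835448077], [0.0, 453.3055425904985, 210.8562782749444], [0.0, 0.0, 1.0]] [ 0.35  -0.849  0.643]
0.0187 {'clock': 0.1, 'joint_positions': array([-8.22843142e+01,  1.26730391e+01,  8.75206478e+01, -3.83608919e-04,
        7.99112177e+01, -7.22329507e+00]), 'qd': array([-0.0543224 , -0.21290138, -0.04243783,  0.03756264, -0.06602286,
        0.09252085]), 'joint_torque': array([ 8.12530998e-04, -4.95944631e+01, -3.88518369e+01,  7.01594562e-02,
        5.15896571e-02, -5.28412795e-05]), 'tool_pos': array([ 0.16105241, -0.60329285,  0.22150834]), 'ee_rot': array([-1.79895880e+02, -1.28157811e-02,  1.49390368e+01]), 'wrist_force': array([0.5366632 , 0.17329951, 1.04818592]), 'moment': array([-0.01559793,  0.01164598,  0.04359889]), 'grasp_force': 0.0, 'opening': 0.998072270654168}
```

View pics/top0.png

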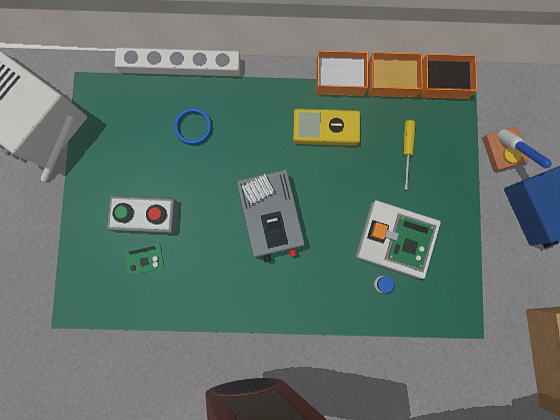

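View pics/side0.png

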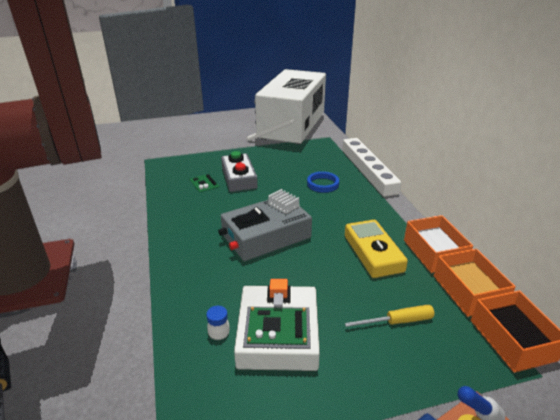

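Top view: the orange key is at about (379,231), the rocker at (274,228) with its heatsink above, the green button at (122,212) and the red at (155,213). Image up is +x and image left is +y. The side view agrees.

```bash
cat > h.py <<'E'
import cv2, numpy as np
from bench import manip, ik, viewer
def ray(name,uv,z):
    c=viewer.calibration(name); d=c["R"].T@np.linalg.inv(c["K"])@[uv[0],uv[1],1]; o=-c["R"].T@c["t"]
    return o+d*(z-o[2])/d[2]
def blob(mask,box):
    m=np.zeros(mask.shape,np.uint8); x0,y0,x1,y1=box; m[y0:y1,x0:x1]=mask[y0:y1,x0:x1]
    c=max(cv2.findContours(m,0,2)[0],key=cv2.contourArea)
    M=cv2.moments(c); return c,(M["m10"]/M["m00"],M["m01"]/M["m00"])
def rect(name,c,z):
    P=np.array([ray(name,q,z)[:2] for q in c[:,0,:]],np.float32); return cv2.minAreaRect(P)
E
python3 - <<'E'
from h import *
f=np.load("top0.npz"); p=f["p"]; d=f["d"]; h=cv2.cvtColor(p,cv2.COLOR_RGB2HSV); H,S,V=[h[...,i].astype(int) for i in range(3)]
c=viewer.calibration("top"); K,R,t=c["K"],c["R"],c["t"]
v,u=np.mgrid[:420,:560]; X=(np.stack([(u-K[0,2])/K[0,0],(v-K[1,2])/K[1,1],np.ones_like(u)],-1)*d[...,None]-t)@R; Z=X[...,2]
def go(n,m,box,z):
    c,uv=blob(m.astype(np.uint8),box); r=rect("top",c,z); print(n,np.round(uv,1),cv2.contourArea(c),"pt",np.round(ray("top",uv,z),4),"rect",np.round(r[0],4),np.round(r[1],4),round(r[2],1),"depthz",round(float(np.median(Z[int(uv[1])-2:int(uv[1])+3,int(uv[0])-2:int(uv[0])+3])),4))
org=(H>5)&(H<20)&(S>150)&(V>120)
go("latch",org,(350,200,410,260),.075)
go("latchZ",org&(Z>.070),(350,200,410,260),.075)
go("fixture",(S<50)&(V>150),(345,190,450,285),.045)
go("green",(H>50)&(H<90)&(S>100)&(Z>.05),(105,195,140,232),.062)
go("red",((H<8)|(H>172))&(S>120)&(Z>.05),(140,195,172,232),.062)
go("rocker",(V<60)&(Z>.05),(250,203,300,255),.066)
go("unit",(S<40)&(Z>.05)&(Z<.1),(225,160,315,270),.060)
go("heatsink",(Z>.075),(225,160,290,210),.084)
a=cv2.resize(p[160:280,220:320],None,fx=4,fy=4,interpolation=2); b=cv2.resize(p[190:290,345:445],None,fx=4,fy=4,interpolation=2)
cv2.imwrite("pics/crop.png",np.hstack([a[:400],b])[:,:,::-1])
E
```

```text
latch [379.1 230.3] 168.0 pt [ 0.5077 -0.2441  0.075 ] rect [ 0.508  -0.2442] [0.0302 0.0325] 74.2 depthz 0.075
latchZ [379.6 230.5] 150.5 pt [ 0.5072 -0.2452  0.075 ] rect [ 0.5073 -0.2452] [0.0277 0.0317] 74.2 depthz 0.075
fixture [399.2 239.1] 4024.5 pt [ 0.4915 -0.2961  0.045 ] rect [ 0.4924 -0.2959] [0.1581 0.1382] 73.4 depthz 0.0512
green [120.7 212. ] 118.0 pt [0.5347 0.3375 0.062 ] rect [0.5346 0.337 ] [0.0273 0.0274] 1.6 depthz 0.062
red [154.5 213.4] 122.0 pt [0.5336 0.2615 0.062 ] rect [0.5344 0.2614] [0.0273 0.0295] 1.6 depthz 0.0628
rocker [274.  229.2] 617.5 pt [ 0.5047 -0.0092  0.066 ] rect [ 0.5048 -0.0091] [0.074  0.0461] 14.7 depthz 0.0718
unit [270.  213.1] 3948.5 pt [0.5415 0.001  0.06  ] rect [0.5429 0.0012] [0.1796 0.1183] 14.7 depthz 0.0628
heatsink [254.6 188.6] 12.0 pt [0.5927 0.0364 0.084 ] rect [0.5908 0.0355] [0.0445 0.003 ] 28.1 depthz 0.0685
```

View pics/crop.png

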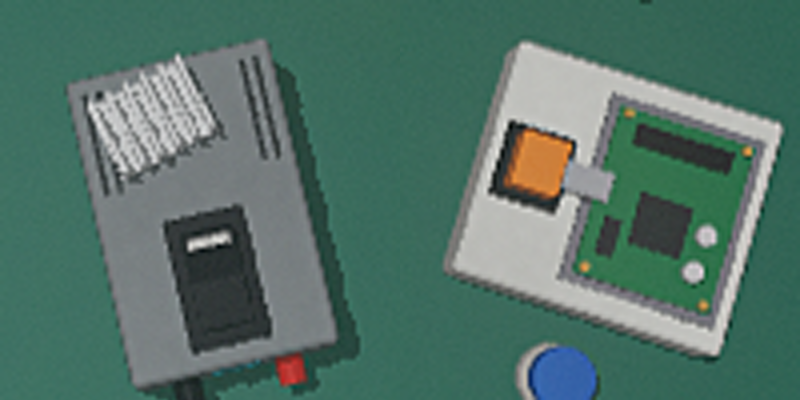

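The crop confirms the white stripe is on the heatsink half (crop (208,240)), with the key up in its black surround and the board to its right. I'll press the latch first.

```bash
cat >> h.py <<'E'
def press(xy,yaw,top,low,fmax,via=.16):
    """go above xy, feel down in 1 mm steps to height `low` or until force fmax, retreat; returns log"""
    o=[180,0,yaw]
    manip.move_pose([*xy,via],o)
    manip.servo_line([*xy,top+.008],.12); manip.dwell(.2)
    f0=manip.sense()["wrist_force"][2]; z=top+.008; log=[]
    while z>low:
        z-=.001; manip.servo_line([*xy,z],.03); s=manip.sense()
        f=s["wrist_force"][2]-f0; log.append((round(1000*z),round(1000*s["tool_pos"][2],1),round(f,1)))
        if f>fmax: break
    manip.dwell(.2); s=manip.sense(); log.append(("end",np.round(s["tool_pos"],4),round(s["wrist_force"][2]-f0,1)))
    manip.servo_line([*xy,via],.15)
    return log,manip.sense()["clock"]
E
python3 - <<'E'
from h import *
manip.close_gripper()
print(press((.5075,-.2448),73.4,.075,.0645,14))
p,d=viewer.get_image("top"); np.savez("top1.npz",p=p,d=d)
E
```

```text
([(82, np.float64(82.2), np.float64(-0.9)), (81, np.float64(80.9), np.float64(-0.1)), (80, np.float64(79.8), np.float64(-1.3)), (79, np.float64(78.9), np.float64(-0.7)), (78, np.float64(77.9), np.float64(0.1)), (77, np.float64(76.9), np.float64(-0.5)), (76, np.float64(75.9), np.float64(0.0)), (75, np.float64(74.9), np.float64(-1.2)), (74, np.float64(74.1), np.float64(0.6)), (73, np.float64(73.1), np.float64(2.6)), (72, np.float64(72.0), np.float64(2.1)), (71, np.float64(70.9), np.float64(1.7)), (70, np.float64(69.9), np.float64(3.2)), (69, np.float64(68.9), np.float64(1.4)), (68, np.float64(67.9), np.float64(1.9)), (67, np.float64(67.3), np.float64(3.4)), (66, np.float64(67.2), np.float64(11.1)), (65, np.float64(67.1), np.float64(17.1)), ('end', array([ 0.5077, -0.2449,  0.0671]), np.float64(16.2))], 9.925)
```

The latch reached its hard stop at 67.1 mm. Next is the rocker.

```bash
python3 - <<'E'
from h import *
print(press((.523,-.0044),14.7,.081,.0695,14))
s=manip.sense(); manip.move_pose([.5347,.28,.2],[180,0,1.6])
p,d=viewer.get_image("top"); np.savez("top2.npz",p=p,d=d)
a=cv2.resize(p[160:260,220:320],None,fx=4,fy=4,interpolation=2); b=cv2.resize(p[190:290,345:445],None,fx=4,fy=4,interpolation=2)
cv2.imwrite("pics/crop2.png",np.hstack([a,b])[:,:,::-1])
for (u,v) in [(379,230),(272,219),(275,238)]:
    c=viewer.calibration("top"); dd=d[v-1:v+2,u-1:u+2]; print(u,v,np.median(dd), (c["R"].T@(np.linalg.inv(c["K"])@[u,v,1]*np.median(dd)-c["t"])))
E
```

```text
([(88, np.float64(88.2), np.float64(-0.3)), (87, np.float64(86.9), np.float64(-0.5)), (86, np.float64(85.9), np.float64(0.2)), (85, np.float64(84.9), np.float64(0.5)), (84, np.float64(83.9), np.float64(-0.1)), (83, np.float64(82.9), np.float64(-1.3)), (82, np.float64(81.9), np.float64(-0.3)), (81, np.float64(81.2), np.float64(1.9)), (80, np.float64(80.3), np.float64(2.9)), (79, np.float64(79.4), np.float64(2.9)), (78, np.float64(78.1), np.float64(2.2)), (77, np.float64(76.8), np.float64(4.2)), (76, np.float64(75.6), np.float64(2.9)), (75, np.float64(74.6), np.float64(2.5)), (74, np.float64(73.7), np.float64(1.5)), (73, np.float64(72.8), np.float64(2.0)), (72, np.float64(72.3), np.float64(5.0)), (71, np.float64(72.3), np.float64(12.9)), (70, np.float64(72.2), np.float64(18.9)), ('end', array([ 0.5231, -0.0043,  0.0722]), np.float64(19.6))], 17.925)
379 230 1.1064602 [ 0.50903682 -0.24522435  0.06814603]
272 219 1.103424 [ 0.52695486 -0.00423309  0.07153104]
275 238 1.0882592 [ 0.48390774 -0.01227386  0.08076298]
```

View pics/crop2.png

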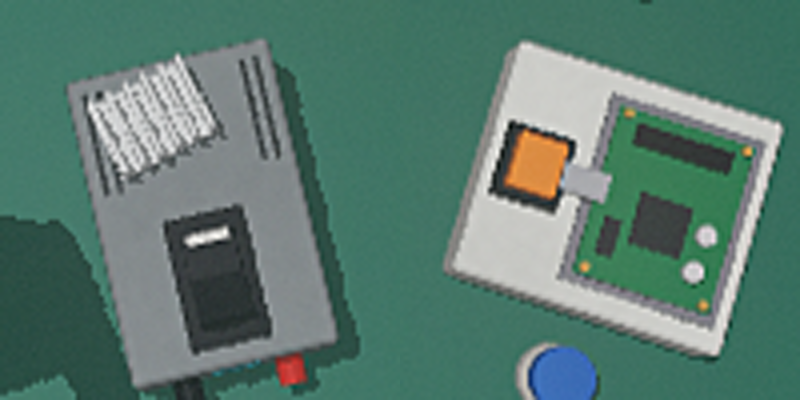

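The latch is down (68 mm by depth), and the rocker's striped half is level at 72 mm with its other end up. The heatsink hasn't moved. The green button is next.

```bash
python3 - <<'E'
from h import *
print(press((.5347,.3372),1.6,.062,.0535,11))
manip.move_pose([.45,.1,.3],[180,0,1.6])
p,d=viewer.get_image("top"); o=np.load("top0.npz")
cv2.imwrite("pics/end.png",p[:,:,::-1])
c=viewer.calibration("top")
for u,v in[(121,212),(154,213),(379,230),(272,219)]:
    if d[v,u]>0: print(u,v,np.round(c["R"].T@(np.linalg.inv(c["K"])@[u,v,1]*np.median(d[v-1:v+2,u-1:u+2])-c["t"]),4))
print("box diff",np.abs(p[190:240,100:180].astype(int)-o["p"][190:240,100:180]).mean(),manip.sense()["clock"])
E
```

```text
([(69, np.float64(69.1), np.float64(-0.5)), (68, np.float64(67.8), np.float64(-0.6)), (67, np.float64(66.8), np.float64(-0.1)), (66, np.float64(65.9), np.float64(-0.1)), (65, np.float64(64.9), np.float64(-0.2)), (64, np.float64(63.9), np.float64(-0.7)), (63, np.float64(62.9), np.float64(-1.0)), (62, np.float64(62.2), np.float64(1.0)), (61, np.float64(61.2), np.float64(0.4)), (60, np.float64(60.2), np.float64(1.3)), (59, np.float64(59.1), np.float64(0.8)), (58, np.float64(58.2), np.float64(3.5)), (57, np.float64(57.1), np.float64(3.3)), (56, np.float64(56.4), np.float64(4.7)), (55, np.float64(56.3), np.float64(10.4)), (54, np.float64(56.2), np.float64(15.4)), ('end', array([0.535 , 0.3373, 0.0561]), np.float64(15.9))], 25.625)
121 212 [0.4628 0.1355 0.6811]
154 213 [0.4626 0.1026 0.6818]
379 230 [ 0.5091 -0.2454  0.0672]
272 219 [ 0.5269 -0.0042  0.0725]
box diff 55.47525 26.7833
```

View pics/end.png

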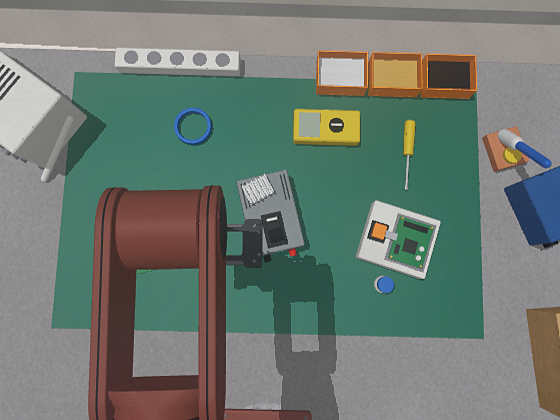

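The button reached its hard stop at 56 mm and was released. The latch and rocker are still set. The arm hides the control box from above, so I'll check the button from the side before handing in.

```bash
python3 - <<'E'
from h import *
p,d=viewer.get_image("side"); o=np.load("side0.npz")["p"]
def g(p):
    h=cv2.cvtColor(p,cv2.COLOR_RGB2HSV); return blob(cv2.inRange(h,(50,100,20),(90,255,255)),(222,145,252,164))[1], blob(cv2.inRange(h,(0,150,60),(6,255,255)),(225,155,262,180))[1]
try: print(g(o),g(p))
except Exception as e: print("hidden",e)
manip.sign_off()
E
```

```text
((237.77777777777777, 152.4054580896686), (239.90384615384616, 166.2532051282051)) ((237.86183574879226, 152.4695652173913), (239.84084084084083, 166.36036036036037))
the job is handed in; nothing more can be done
```

The job is handed in: latch locked, power switched on, then the green button pressed fully in and released, in that order in about 27 s, with the red button untouched and the control box still in place (side view within about 0.1 pixel).

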